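Fit the filter blade and show the ball dish to the reader

TASK

Pull the flat filter blade out of its parking block, slide it down into the slot in the top of the reader until it is fully home, and let go of it; the ball dish stays on its seat until then. Then take the dish by its arched handle, lift it off the seat until the steel ball is level with the reader's lens, and turn it a quarter turn (either way) so that the lens looks in through the open side of the arch, keeping the dish level and the loose ball in the middle all the time. The program finishes while still holding the dish there, steady above its seat, not put down; leave the two flasks and the jar where they stand.

Things in the scene. Friction and masses are not known exactly. Their poses are not given: they have to be found in the camera images.
- station: Fixed reading station: grey slab 130 x 270 x 12 mm with, along its own +y, first the round dish seat and then the white reader block (90 mm along x, 55 mm along y, top 127 mm above the work surface, centre at y = 145 mm; its front face looks to -y towards the dish). Origin on the work surface, on the axis of the seat; z up.
- seat (a point): Centre of the seat's flat round top (76 mm across, 30 mm above the work surface); axes as the station's.
- slot (a point): Centre of the slot's mouth in the reader's top, 127 mm above the work surface. The slot is 44 mm long (station x) and 8.5 mm wide (station y), 60 mm deep, straight down, with a 3 mm chamfer round the mouth; axes as the station's.
- lens (a point): Centre of the round lens on the reader's front face, 100 mm above the work surface, 113 mm from the seat's axis along station +y; axes as the station's.
- blade_grip (a point): Centre of the black grip of the loose filter blade: grip 44 mm (own x) x 14 mm (own y) x 35 mm high (own z, up), its top is the blade's upper end. Below it hangs the flat steel blade, 40 mm wide (x), 5 mm thick (y); its lower edge is 97.5 mm below this point. Pinch the grip across the 14 mm. When home in the reader this point is 37.5 mm above the slot's mouth. About 70 g.
- blade_tip (a point): Middle of the blade's lower edge, axes as blade_grip's (part of the same loose piece).
- rack: Fixed grey parking block 90 (x) x 65 (y) x 70 mm high, in whose slot (44 x 8.5 mm, 50 mm deep, along its x) the blade stands upright at the start, its lower edge 20 mm above the work surface. Origin: centre of its underside.
- dish: Loose round metal ball dish, 112 mm across and 21 mm high at the rim, floor sloping up about 11 degrees from the middle; origin: centre of its flat underside, z up. A flat arch handle spans it: legs at x = +-57 mm, bar along its own x. At the start it stands on the seat with its bar pointing about along station y (a leg in front of the lens); at the end its bar runs along station x. About 220 g.
- dish_bar (a point): Centre of the arch's straight bar, 94 mm above the dish's underside and straight above its middle; bar 120 mm (dish x) x 12 mm (dish y) x 18 mm high. Pinch it across the 12 mm from above. Free height under the bar to the ball's top about 60 mm.
- dish_mid (a point): Middle of the dish's inner floor, 5 mm above its underside, axes as the dish's.
- ball_center (a point): Centre of the loose steel ball, 20 mm across, 33 g, resting in the middle of the dish (about 15 mm above the dish's underside, 79 mm below the bar's centre).
- flask_a: Larger flat white flask, 35 x 70 mm, 111 mm high, to leave alone; origin under its centre.
- flask_b: Smaller flat white flask, 35 x 60 mm, 96 mm high, to leave alone; origin under its centre.
- jar: Round grey jar, 48 mm across, 70 mm high, to leave alone; origin under its centre.
Things that resemble listed ones, but are neither listed nor needed, are in the scene too. Of the things that look like the part that bears blade_grip, the smaller one is meant. There is more than one size of the dish; the job needs the smaller.

How it is judged:
By the outcome, as a careful person would: the job done as asked, in the order asked, and still so for the second after the job is handed in, while the arm keeps its last pose, push and grip.
It also fails if it takes over 61 s, if anything falls off the work surface, if the arm or the gripper's body presses on something with over 40 N, if the wrist force passes 120 N, or if a joint passes its speed limit or range.

ROBOT

A 6-joint arm with a two-finger parallel gripper is mounted at the origin on the work surface. World frame = base frame: x ahead of the robot, y to its left, z up, the work surface at z = 0. Lengths are in m, angles in rad, forces in N, time in s.
With the tool pointing down it reaches from about 0.4 to 0.825 m from the base axis. Payload 7 kg.
Tool frame: the origin (TCP) lies on the centre line of the jaws, within the pads' length; the fingertips stand tip_reach ahead of it and the grasp point (between the pads) is the TCP (tip_reach is the distance from the TCP to the fingertips, in m); z points along the fingers, y is the line along which they close (so a half turn about z gives the same grasp; the last joint's range is limited). The gripper opens to 88 mm and grips with 3 to 60 N. Pads are 19 mm wide; open, the fingers measure 130 mm over their backs; the gripper's body (78 mm by 193 mm) begins 47 mm behind the grasp point.
Start: joints at [1.637, 0.359, 0.012, 0, -1.224, -0.288], TCP at [0.149, 0.658, 0.246] pointing down, gripper open.
Joint ranges: [-3.07, 3.07], [-1.43, 2.12], [-1.02, 1.25], [-3.03, 1.67], [-3.05, -0], [-3.03, 3.03]. Speed limits (rad/s): [2.39, 2.39, 3.01, 3.14, 3.14, 3.14].

INTERFACE

Orientations are given as [roll, pitch, yaw] about the fixed x, y, z axes, in that order (R = Rz(yaw) Ry(pitch) Rx(roll)).
In Python, from station import get_state, grab_frame, calibration, job_done, find_in, mark_of, tip_reach gives the robot as it stands.
- The arm moves only by the shell command python3 -m handwheel 'ROWS' [OPENING] [FORCE]. ROWS is JSON, a list of rows, each an object with "delta_pos": the shift along the world's x, y, z in units of 30 mm (1.0 is 30 mm), a list of three; "dr": the turn, a rotation vector about the world's x, y, z in degrees, a list of three. In form: [{"delta_pos": [tx, ty, tz], "dr": [rx, ry, rz]}, ...]. A call has 1 to 10 rows; each row shifts and turns the commanded pose from where the row before left it; what a row does not reach is not made up. A row lasts 1/10 s, in which the tool goes at most 50 mm and 8.59 degrees, less where a joint would pass 70% of its speed; a pose out of reach is approached as far as the arm can. A call is refused whole if a number of a shift passes 1 or a number of a turn 8.59, either way. A call with a gripper value outside its range is refused whole. OPENING is the closure, from -1 (fully open) to 1 (shut), set as the call begins (- or left out, the last holds). The fingers move at their own pace and stop on an object; FORCE is the grip in N (left out, the last holds). Time passes only in rows, so rows that do not move let the fingers close. It gives the time, the measured TCP pose, the force, the opening and the grip force at its end, in the units of the state.
- get_state(): the state, without advancing time (a new reading comes with each control period).
- grab_frame(name): name is "scene" or "side" or "wrist"; returns the picture (480x640x3 uint8, red, green, blue); there is no depth.
- calibration(name): a dict with "fx", "fy", "cx", "cy" (pixels), "k1" (the pictures are not rectified: a ray, as slopes to the right and down, at radius r is drawn at 1 + k1 r^2 times it, then the intrinsics apply), "extrinsics" (4x4, takes a point from world to camera coordinates). Camera axes: x right, y down, z forward; pixel columns grow to the right and rows downward; lengths in m; the calibration is good to about 2 mm. A picture is of the moment at which its call begins: read the wrist's pose just before it. calibration takes no time and is no camera call; for the wrist camera it gives the pose at the moment of the call.
- job_done(): hands the job in; it is judged then, once.
Trained networks look in the newest picture that a camera, given by its name, has taken for a name from the list of things; names that differ only in an ending like _2 or _b are one class to them, and where a whole thing is asked for, a point or a joint stands for the part that bears it (a point fixed in the world has none). Each returns a list of dicts, best first, with "conf" (0 to 1); they miss things now and then, are a little off and sometimes report something else, mostly with a low value. They report only what shows in the picture. A call takes as long as a camera call. They do not tell look-alikes from the thing itself.
- find_in(camera, query): "location" ([column, row] in pixels, amid what is visible of it).
- mark_of(camera, query): "location" ([column, row] in pixels: a listed point, or the origin of a listed thing).
The state is a dict: "t": time; "q": joint angles; "qd": joint speeds; "joint_efforts": joint torques, N m; "eef_pos": TCP position; "ee_rot": TCP orientation; "force": force on the tool from outside, world axes, zero at the start; "moment": the same for the moment, N m; "width": finger opening in m; "gripper_force": force on a finger pad.
Only numpy, scipy, OpenCV 4.12 (cv2) and the standard library are available. Lean on these libraries where they do the work, as an engineer would, in place of code of your own. Each camera call takes 0.05 s, during which the arm holds its last target. There are 200 camera calls.

## Working session

There is one attempt and no reset: what is moved stays moved. The work goes in short steps, Python scripts to look and compute and a shell command to move; the robot and the scene stay as the last step left them, time stands still between calls to the robot, and variables do not carry over. Pictures are saved under pics/ and viewed, at most 10 in all, crops included, and the job is handed in when it is done.

```bash
mkdir -p pics; ls
cat > h.py <<'E'
import numpy as np, cv2
from station import *
def ray(cam,px,c=None):
    c=c or calibration(cam); E=np.array(c["extrinsics"])
    d=np.array([(px[0]-c["cx"])/c["fx"],(px[1]-c["cy"])/c["fy"]]); u=d.copy()
    for _ in range(20): u=d/(1+c["k1"]*(u@u))
    R=E[:3,:3]; o=-R.T@E[:3,3]; v=R.T@np.array([u[0],u[1],1]); return o,v/np.linalg.norm(v)
def atz(cam,px,z,c=None):
    o,v=ray(cam,px,c); return o+v*(z-o[2])/v[2]
def tri(rs):
    A=np.zeros((3,3));b=np.zeros(3)
    for o,v in rs:
        P=np.eye(3)-np.outer(v,v);A+=P;b+=P@o
    p=np.linalg.solve(A,b); return p,[round(1e3*float(np.linalg.norm((np.eye(3)-np.outer(v,v))@(p-o))),1) for o,v in rs]
def proj(cam,p,c=None):
    c=c or calibration(cam); E=np.array(c["extrinsics"]); q=E[:3,:3]@p+E[:3,3]; u=q[:2]/q[2]; u=u*(1+c["k1"]*(u@u))
    return np.array([u[0]*c["fx"]+c["cx"],u[1]*c["fy"]+c["cy"]])
def save(cam,name):
    f=grab_frame(cam); cv2.imwrite("pics/"+name,f[:,:,::-1]); return f
E
python3 - <<'E'
from h import *
print(tip_reach() if callable(tip_reach) else tip_reach)
s=get_state();print(s["t"],s["eef_pos"],s["ee_rot"])
for c in ["scene","side"]:
    save(c,c+"0.png")
    for q in ["blade_grip","blade_tip","dish_bar","dish_mid","ball_center","slot","lens","seat","rack","dish","station","flask_a","jar"]:
        print(c,q,[(np.round(d["location"]).tolist(),round(d["conf"],2)) for d in mark_of(c,q)])
E
```

```text
pics
0.019
0.0 [0.14840987 0.65800096 0.24462907] [ 3.13993445e+00 -1.65482753e-04 -2.21903994e-01]
scene blade_grip [([244.0, 121.0], 0.8), ([273.0, 163.0], 0.73)]
scene blade_tip [([248.0, 165.0], 0.58)]
scene dish_bar [([365.0, 296.0], 0.92), ([454.0, 239.0], 0.75), ([274.0, 201.0], 0.32)]
scene dish_mid [([358.0, 322.0], 0.63), ([443.0, 274.0], 0.63), ([409.0, 352.0], 0.55)]
scene ball_center [([362.0, 316.0], 0.41)]
scene slot [([417.0, 354.0], 0.86)]
scene lens [([408.0, 351.0], 0.58)]
scene seat []
scene rack [([274.0, 200.0], 0.68)]
scene dish [([444.0, 275.0], 0.87), ([359.0, 323.0], 0.83)]
scene station []
scene flask_a [([218.0, 326.0], 0.73), ([174.0, 234.0], 0.71)]
scene jar [([264.0, 420.0], 0.62)]
side blade_grip [([381.0, 186.0], 0.65), ([398.0, 150.0], 0.55)]
side blade_tip [([397.0, 198.0], 0.78)]
side dish_bar [([305.0, 285.0], 0.7), ([434.0, 312.0], 0.68)]
side dish_mid [([306.0, 318.0], 0.92), ([420.0, 356.0], 0.62)]
side ball_center [([305.0, 314.0], 0.62)]
side slot [([277.0, 337.0], 0.79)]
side lens [([283.0, 339.0], 0.88)]
side seat [([308.0, 328.0], 0.61)]
side rack [([380.0, 226.0], 0.88), ([310.0, 329.0], 0.2)]
side dish [([308.0, 316.0], 0.92), ([418.0, 360.0], 0.66), ([306.0, 285.0], 0.35)]
side station [([311.0, 327.0], 0.91)]
side flask_a [([300.0, 196.0], 0.81), ([243.0, 255.0], 0.62)]
side jar [([191.0, 311.0], 0.59)]
```

View pics/scene0.png

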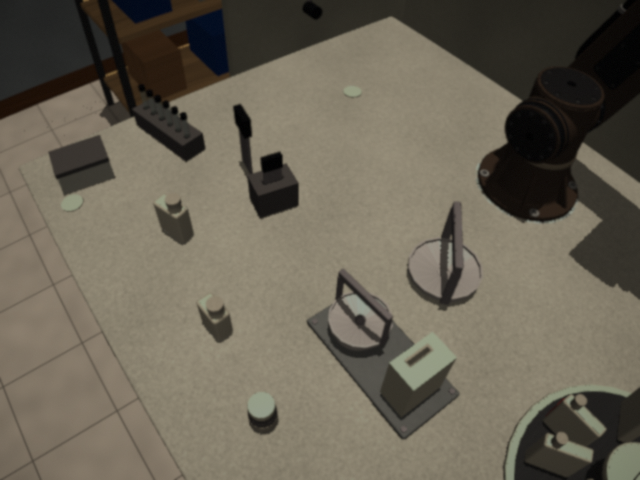

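View pics/side0.png

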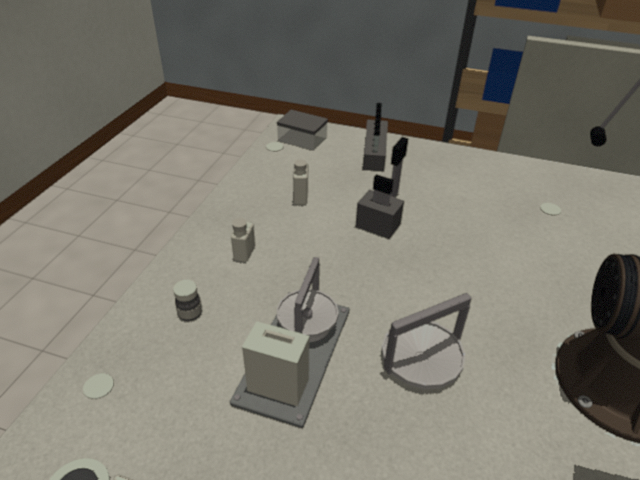

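Run:
```python
from h import *
P={"gripA":([244,121],[398,150]),"gripB":([273,163],[381,186]),"tipA":([248,165],[397,198]),"bar1":([365,296],[305,285]),"bar2":([454,239],[434,312]),
"mid1":([358,322],[306,318]),"mid2":([443,274],[420,356]),"ball":([362,316],[305,314]),"slot":([417,354],[277,337]),"lens":([408,351],[283,339]),"rack":([274,200],[380,226]),
"fl1":([218,326],[243,255]),"fl2":([174,234],[300,196]),"jar":([264,420],[191,311])}
for k,(a,b) in P.items(): p,r=tri([ray("scene",a),ray("side",b)]); print(k,np.round(p,3),r)
for c in("scene","side"):
    o,v=ray(c,[320,240]);print(c,o,v)
```

```text
gripA [ 0.503 -0.408  0.142] [1.0, 1.0]
gripB [ 0.512 -0.286  0.118] [1.0, 1.0]
tipA [ 0.493 -0.43  -0.008] [1.1, 1.1]
bar1 [0.567 0.066 0.122] [2.3, 2.3]
bar2 [0.347 0.058 0.114] [5.4, 5.4]
mid1 [0.567 0.062 0.031] [1.6, 1.6]
mid2 [0.351 0.066 0.009] [1.8, 1.8]
ball [0.565 0.067 0.052] [4.6, 4.6]
slot [0.57  0.194 0.125] [1.2, 1.2]
lens [0.567 0.176 0.102] [1.8, 1.8]
rack [ 0.507 -0.298 -0.005] [0.4, 0.4]
fl1 [ 0.768 -0.093  0.   ] [1.5, 1.5]
fl2 [ 0.729 -0.345 -0.004] [4.5, 4.5]
jar [0.794 0.099 0.004] [3.1, 3.1]
scene [0.918128   0.37371368 0.85358532] [-0.39020252 -0.47909857 -0.78626112]
side [0.35204916 0.68594322 0.76849351] [ 0.22649988 -0.73457692 -0.63960499]
```

Scene view: blades are the tall one at (244,121) and the short one in the rack at (273,163). Dishes are the big one on the table at (444,275) and the small one on the seat at (359,323). I choose (273,163), whose grip triangulates to z 0.118 as described, and the dish on the seat. I'll travel towards the rack and look at the station on the way.

```bash
python3 -m handwheel '[{"delta_pos":[1,-1,0.5],"dr":[0,0,6.35]},{"delta_pos":[1,-1,0.5],"dr":[0,0,6.35]},{"delta_pos":[1,-1,0.5],"dr":[0,0,0]},{"delta_pos":[1,-1,0.5],"dr":[0,0,0]},{"delta_pos":[1,-1,0],"dr":[0,0,0]},{"delta_pos":[1,-1,0],"dr":[0,0,0]},{"delta_pos":[1,-1,0],"dr":[0,0,0]},{"delta_pos":[1,-1,0],"dr":[0,0,0]},{"delta_pos":[1,-1,0],"dr":[0,0,0]},{"delta_pos":[1,-1,0],"dr":[0,0,0]}]' -1
python3 -m handwheel '[{"delta_pos":[1,-1,0],"dr":[0,0,0]},{"delta_pos":[1,-1,0],"dr":[0,0,0]},{"delta_pos":[0.5,-1,0],"dr":[0,0,0]},{"delta_pos":[0.5,-1,0],"dr":[0,0,0]},{"delta_pos":[0,-1,0],"dr":[0,0,0]},{"delta_pos":[0,-1,0],"dr":[0,0,0]},{"delta_pos":[0,0,0],"dr":[0,0,0]}]'
python3 - <<'E'
from h import *
c=calibration("wrist"); save("wrist","w1.png")
o,v=ray("wrist",[320,240],c);print(o,v,get_state()["eef_pos"],get_state()["ee_rot"])
for q,z in [("slot",.127),("lens",.1),("seat",.03),("dish_bar",.124),("dish_mid",.035),("ball_center",.045)]:
    print(q,[(np.round(d["location"]).tolist(),round(d["conf"],2),np.round(atz("wrist",d["location"],z,c),4)) for d in mark_of("wrist",q)])
E
```

```text
t: 2.4
eef_pos: [0.4495, 0.3571, 0.3059]
ee_rot: [-3.141, -0.0, 0.0]
force: [0.7, 0.7, 0.6]
width: 0.0876
gripper_force: 0.0
t: 3.1
eef_pos: [0.5384, 0.1755, 0.306]
ee_rot: [3.142, -0.0, -0.003]
force: [-0.4, -0.1, 0.2]
width: 0.0871
gripper_force: 0.0
[0.61295995 0.17488636 0.44491522] [-0.26683565 -0.0176761  -0.96357994] [0.53859175 0.17692714 0.30601253] [-3.14120114e+00 -5.75232346e-04 -2.40470849e-03]
slot [([291.0, 192.0], 0.83, array([0.567 , 0.1933, 0.127 ]))]
lens [([316.0, 180.0], 0.94, array([0.5741, 0.1724, 0.1   ]))]
seat [([416.0, 180.0], 0.35, array([0.5651, 0.063 , 0.03  ]))]
dish_bar [([443.0, 188.0], 0.92, array([0.5693, 0.065 , 0.124 ])), ([425.0, 408.0], 0.84, array([0.3474, 0.0621, 0.124 ]))]
dish_mid [([416.0, 180.0], 0.55, array([0.5662, 0.0646, 0.035 ]))]
ball_center [([422.0, 180.0], 0.52, array([0.5675, 0.0605, 0.045 ]))]
```

View pics/w1.png

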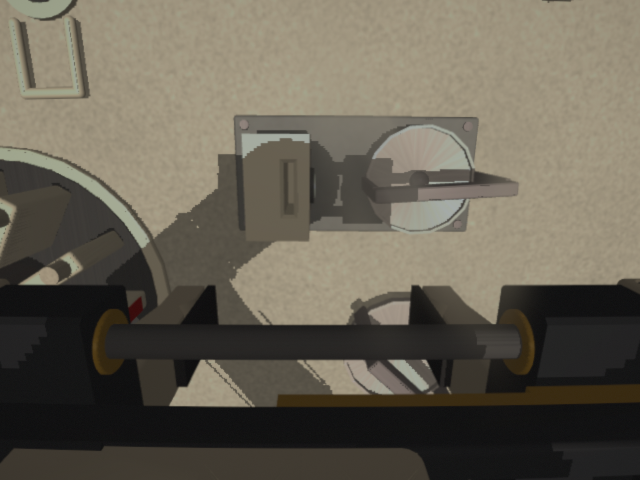

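```bash
python3 -m handwheel '[{"delta_pos":[0,-1,0],"dr":[0,0,0]},{"delta_pos":[0,-1,0],"dr":[0,0,0]},{"delta_pos":[0,-1,0],"dr":[0,0,0]},{"delta_pos":[0,-1,0],"dr":[0,0,0]},{"delta_pos":[0,-1,0],"dr":[0,0,0]},{"delta_pos":[0,-1,0],"dr":[0,0,0]},{"delta_pos":[0,-1,0],"dr":[0,0,0]},{"delta_pos":[0,-1,0],"dr":[0,0,0]},{"delta_pos":[0,-1,0],"dr":[0,0,0]},{"delta_pos":[0,-1,0],"dr":[0,0,0]}]'
python3 -m handwheel '[{"delta_pos":[-0.5,-1,0],"dr":[0,0,0]},{"delta_pos":[-0.5,-1,0],"dr":[0,0,0]},{"delta_pos":[0,-1,0],"dr":[0,0,0]},{"delta_pos":[0,-1,0],"dr":[0,0,0]},{"delta_pos":[0,-1,0],"dr":[0,0,0]},{"delta_pos":[0,0,0],"dr":[0,0,0]}]'
python3 - <<'E'
from h import *
c=calibration("wrist"); f=save("wrist","w2.png")
print(get_state()["eef_pos"],get_state()["ee_rot"])
for q,z in [("blade_grip",.1175),("blade_tip",.02),("rack",0)]:
    print(q,[(np.round(d["location"]).tolist(),round(d["conf"],2),np.round(atz("wrist",d["location"],z,c),4)) for d in mark_of("wrist",q)])
E
```

```text
t: 4.45
eef_pos: [0.5387, -0.1221, 0.3055]
ee_rot: [-3.142, 0.0, 0.001]
force: [0.6, -0.1, 0.4]
width: 0.0874
gripper_force: 0.0
t: 5.05
eef_pos: [0.5086, -0.2737, 0.3049]
ee_rot: [3.141, 0.001, -0.002]
force: [-0.9, 0.5, -1.1]
width: 0.0875
gripper_force: 0.0
[ 0.50862515 -0.27247989  0.30490997] [-3.14148624e+00  1.06570904e-03 -1.79885574e-03]
blade_grip [([330.0, 218.0], 0.87, array([ 0.5131, -0.2893,  0.1175])), ([484.0, 235.0], 0.77, array([ 0.497 , -0.4274,  0.1175]))]
blade_tip [([432.0, 204.0], 0.86, array([ 0.5078, -0.4085,  0.02  ])), ([324.0, 201.0], 0.79, array([ 0.5106, -0.2864,  0.02  ]))]
rack [([326.0, 196.0], 0.58, array([ 0.5129, -0.2895,  0.    ]))]
```

View pics/w2.png

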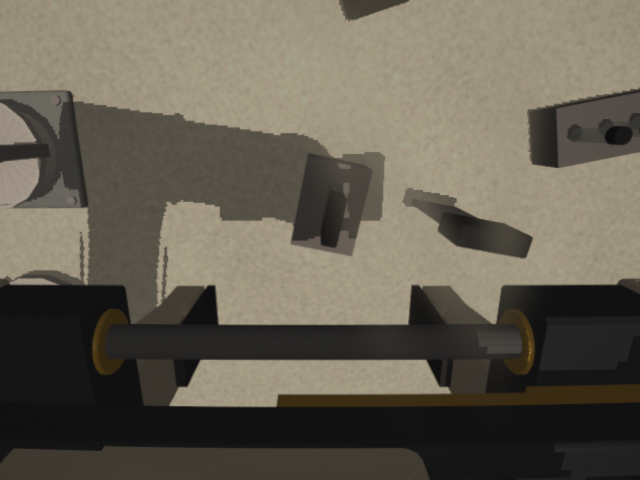

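w2 shows the short grip at (332,218) in the rack, slightly yawed. The rack top has corners (310,154), (371,168), (352,254) and (291,243), and the tall look-alike is at (484,235). w1 shows the slot at (290,187), the reader, and the dish on its seat with the bar from (370,192) to (515,187). Next I get the yaws.

Run:
```python
from h import *
c=calibration("wrist")
P=[atz("wrist",p,.07,c)[:2] for p in ((310,154),(371,168),(352,254),(291,243))]
print(np.mean(P,0),P)
for a,b in((2,1),(3,0),(0,1),(3,2)):
    d=P[b]-P[a];print(np.degrees(np.arctan2(d[1],d[0])),np.linalg.norm(d))
# w1: same cam offset, tcp moved
import copy
c1=copy.deepcopy(c);E=np.array(c["extrinsics"]);d=np.array([.53859175,.17692714,.30601253])-np.array([.50862515,-.27247989,.30490997])
E[:3,3]-=E[:3,:3]@d;c1["extrinsics"]=E
for z,a,b in((.012,(237,116),(477,118)),(.012,(237,232),(465,231)),(.127,(285,160),(285,213)),(.127,(297,160),(297,213)),(.127,(246,241),(310,241)),(.127,(310,135),(310,241))):
    A=atz("wrist",a,z,c1);B=atz("wrist",b,z,c1);print(A,B,np.degrees(np.arctan2(*(B-A)[1::-1])))
w=cv2.imread("pics/w2.png")[130:270,250:400];cr=cv2.resize(w,None,fx=2.6,fy=2.6)
w=cv2.imread("pics/w1.png")[110:250,225:375];cr2=cv2.resize(w,None,fx=2.6,fy=2.6)
cv2.imwrite("pics/crop1.png",np.clip(np.hstack([cr,cr2])*1.5,0,255).astype(np.uint8))
```

```text
[ 0.51465792 -0.28896519] [array([ 0.56543249, -0.26817265]), array([ 0.55229356, -0.32746924]), array([ 0.46459665, -0.31156322]), array([ 0.47630898, -0.24865566])]
-10.280260068911838 0.08912770834382007
-12.352103177633815 0.09123547483838376
-102.4937319430531 0.06073480886401315
-100.54675365091707 0.06398858449089216
[0.63307017 0.26118704 0.012     ] [ 0.63211466 -0.00112897  0.012     ] -90.20870277374327
[0.50274139 0.26783443 0.012     ] [ 0.50452199 -0.00155388  0.012     ] -89.62129376009673
[0.59322981 0.20133164 0.127     ] [0.54887493 0.20212328 0.127     ] 178.97750428142365
[0.5932384  0.19146395 0.127     ] [0.54889033 0.19188352 0.127     ] 179.4579556458515
[0.5240035  0.23660328 0.127     ] [0.52410623 0.18080477 0.127     ] -89.89451444909595
[0.61311097 0.18077094 0.127     ] [0.52410623 0.18080477 0.127     ] 179.97822201152664
```

View pics/crop1.png

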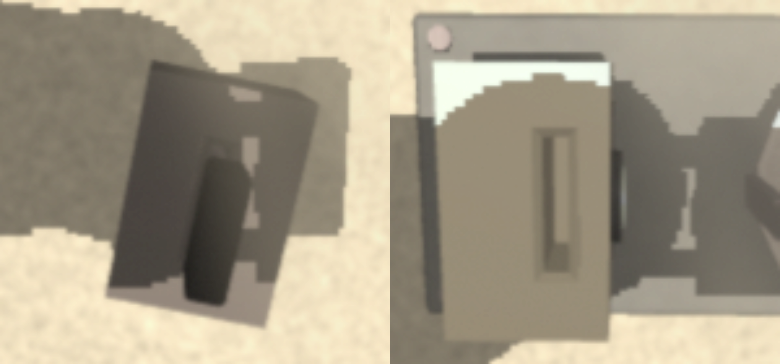

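Crop: the grip is in the rack block (yaw about −10.5°). The slot's chamfer outline is centred at pixel (288,188), which gives world (0.570, 0.199). Going down to grip.

```bash
python3 -m handwheel '[{"delta_pos":[0.16,-0.54,-0.8],"dr":[0,0,-5.25]},{"delta_pos":[0,0,-0.9],"dr":[0,0,-5.25]},{"delta_pos":[0,0,-1],"dr":[0,0,0]},{"delta_pos":[0,0,-1],"dr":[0,0,0]},{"delta_pos":[0,0,-1],"dr":[0,0,0]},{"delta_pos":[0,0,-1],"dr":[0,0,0]},{"delta_pos":[0,0,-0.45],"dr":[0,0,0]},{"delta_pos":[0,0,0],"dr":[0,0,0]}]'
python3 -m handwheel '[{"delta_pos":[0,0,0],"dr":[0,0,0]},{"delta_pos":[0,0,0],"dr":[0,0,0]},{"delta_pos":[0,0,0],"dr":[0,0,0]},{"delta_pos":[0,0,0],"dr":[0,0,0]},{"delta_pos":[0,0,0],"dr":[0,0,0]},{"delta_pos":[0,0,0],"dr":[0,0,0]},{"delta_pos":[0,0,0],"dr":[0,0,0]},{"delta_pos":[0,0,0],"dr":[0,0,0]}]' 1 25
```

```text
t: 6.05
eef_pos: [0.5126, -0.2867, 0.1195]
ee_rot: [-3.141, 0.003, -0.182]
force: [0.2, 0.6, 0.7]
width: 0.0875
gripper_force: 0.0
t: 6.85
eef_pos: [0.5133, -0.2878, 0.121]
ee_rot: [-3.142, 0.0, -0.183]
force: [-0.1, -0.6, 1.0]
width: 0.0292
gripper_force: 0.0
```

```bash
python3 -m handwheel '[{"delta_pos":[0,0,0],"dr":[0,0,0]},{"delta_pos":[0,0,0],"dr":[0,0,0]},{"delta_pos":[0,0,0],"dr":[0,0,0]},{"delta_pos":[0,0,0],"dr":[0,0,0]},{"delta_pos":[0,0,0],"dr":[0,0,0]}]'
```

```text
t: 7.35
eef_pos: [0.5131, -0.2887, 0.121]
ee_rot: [3.14, 0.0, -0.184]
force: [-0.6, -6.2, -1.9]
width: 0.0142
gripper_force: 24.8
```

```bash
python3 -m handwheel '[{"delta_pos":[0,-0.05,0.3],"dr":[0,0,0]},{"delta_pos":[0,0,0.6],"dr":[0,0,0]},{"delta_pos":[0,0,0.8],"dr":[0,0,0]},{"delta_pos":[0,0,0.8],"dr":[0,0,0]},{"delta_pos":[0,0,0.8],"dr":[0,0,0]},{"delta_pos":[0,0,0.8],"dr":[0,0,0]},{"delta_pos":[0,0,0.8],"dr":[0,0,0]},{"delta_pos":[0,0,0.6],"dr":[0,0,0]},{"delta_pos":[0,0,0],"dr":[0,0,0]}]'
python3 -m handwheel '[{"delta_pos":[0.2,1,0],"dr":[0,0,5.25]},{"delta_pos":[0.2,1,0],"dr":[0,0,5.25]},{"delta_pos":[0.2,1,0],"dr":[0,0,0]},{"delta_pos":[0.2,1,0],"dr":[0,0,0]},{"delta_pos":[0.2,1,0],"dr":[0,0,0]},{"delta_pos":[0.2,1,0],"dr":[0,0,0]},{"delta_pos":[0.2,1,0],"dr":[0,0,0]},{"delta_pos":[0.2,1,0],"dr":[0,0,0]},{"delta_pos":[0.2,1,0],"dr":[0,0,0]},{"delta_pos":[0,1,0],"dr":[0,0,0]}]'
python3 -m handwheel '[{"delta_pos":[0,1,0],"dr":[0,0,0]},{"delta_pos":[0,1,0],"dr":[0,0,0]},{"delta_pos":[0,1,0],"dr":[0,0,0]},{"delta_pos":[0,0.5,0],"dr":[0,0,0]},{"delta_pos":[0,0,0],"dr":[0,0,0]}]'
python3 - <<'E'
from h import *
c=calibration("wrist"); save("wrist","w3.png")
print(get_state()["eef_pos"],get_state()["ee_rot"])
for q,z in [("slot",.127),("seat",.03),("lens",.1),("dish_bar",.124),("blade_grip",.28)]:
    print(q,[(np.round(d["location"]).tolist(),round(d["conf"],2),np.round(atz("wrist",d["location"],z,c),4)) for d in mark_of("wrist",q)])
E
```

```text
t: 8.25
eef_pos: [0.5144, -0.2896, 0.2894]
ee_rot: [3.141, -0.005, -0.183]
force: [-0.0, -0.1, -1.2]
width: 0.0135
gripper_force: 25.0
t: 9.25
eef_pos: [0.5672, 0.0122, 0.2851]
ee_rot: [-3.142, 0.001, -0.0]
force: [0.6, 0.3, -1.2]
width: 0.0139
gripper_force: 25.0
t: 9.75
eef_pos: [0.5669, 0.1173, 0.2852]
ee_rot: [3.141, 0.001, 0.002]
force: [0.5, 0.4, -1.0]
width: 0.0138
gripper_force: 25.0
[0.56691745 0.11630629 0.28536802] [3.14117465e+00 1.17598870e-03 1.37642906e-03]
slot [([217.0, 232.0], 0.88, array([0.5655, 0.1947, 0.127 ]))]
seat []
lens [([244.0, 219.0], 0.85, array([0.5703, 0.1768, 0.1   ])), ([380.0, 230.0], 0.62, array([0.5613, 0.058 , 0.1   ]))]
dish_bar [([378.0, 230.0], 0.83, array([0.5665, 0.0638, 0.124 ]))]
blade_grip [([313.0, 320.0], 0.74, array([0.5669, 0.1168, 0.28  ]))]
```

View pics/w3.png

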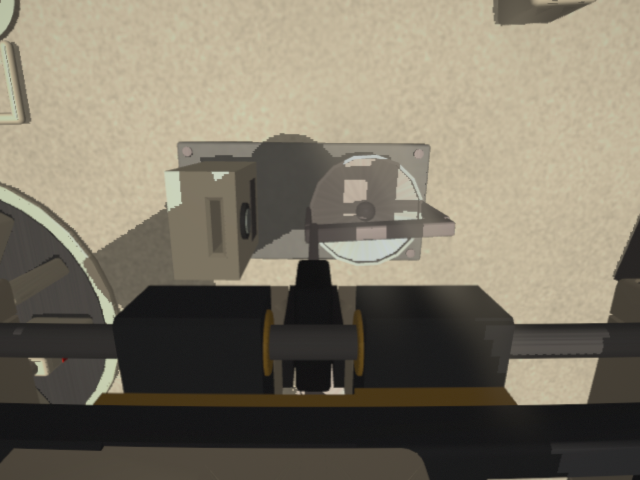

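w3 shows the grip in the jaws, upright at (313,290–385). The slot outline covers columns 206–223 and rows 197–256, centre about (215,226).

```bash
python3 - <<'E'
from h import *
c=calibration("wrist")
for p in ((206,226),(214.5,226),(223,226),(214.5,197),(214.5,256)): print(atz("wrist",p,.127,c))
f=cv2.imread("pics/w3.png")[180:270,195:235]; g=cv2.cvtColor(f,6); print(g[46].tolist()); print(g[:,20].tolist())
E
python3 -m handwheel '[{"delta_pos":[0.05,1,0],"dr":[0,0,0]},{"delta_pos":[0.05,1,0],"dr":[0,0,0]},{"delta_pos":[0,0.7,0],"dr":[0,0,0]},{"delta_pos":[0,0,-0.5],"dr":[0,0,0]},{"delta_pos":[0,0,-0.6],"dr":[0,0,0]},{"delta_pos":[0,0,0],"dr":[0,0,0]},{"delta_pos":[0,0,0],"dr":[0,0,0]}]'
python3 - <<'E'
from h import *
print(get_state()["eef_pos"])
R={}
ims=[]
for cam in("scene","side"):
    f=save(cam,cam+"2.png")
    for q in("slot","blade_tip","blade_grip"):
        m=mark_of(cam,q);print(cam,q,[(np.round(d["location"],1).tolist(),round(d["conf"],2)) for d in m])
    p=proj(cam,np.array([.57,.196,.15])).astype(int);print(p)
    k=f[p[1]-70:p[1]+70,p[0]-60:p[0]+60,::-1];ims.append(cv2.resize(k,(400,466),interpolation=cv2.INTER_CUBIC))
    print("slot est",proj(cam,np.array([.57,.197,.127])),"crop org",p-[60,70])
cv2.imwrite("pics/crop2.png",np.clip(np.hstack(ims)*1.3,0,255))
E
```

```text
[0.57104148 0.20085569 0.127     ]
[0.57103532 0.19395316 0.127     ]
[0.57102969 0.18705916 0.127     ]
[0.59459343 0.19229903 0.127     ]
[0.54558505 0.19577536 0.127     ]
[115, 116, 116, 116, 116, 116, 116, 116, 116, 116, 115, 110, 105, 104, 103, 99, 87, 77, 76, 75, 76, 75, 76, 75, 76, 77, 87, 103, 106, 110, 115, 116, 116, 116, 117, 117, 116, 116, 116, 117]
[190, 128, 116, 116, 116, 116, 116, 117, 116, 116, 116, 117, 116, 116, 116, 116, 115, 104, 96, 93, 84, 76, 75, 75, 75, 76, 75, 76, 75, 76, 76, 75, 75, 76, 76, 76, 76, 76, 76, 75, 75, 75, 75, 75, 75, 75, 76, 76, 76, 76, 76, 76, 76, 76, 76, 75, 75, 75, 76, 76, 76, 75, 76, 75, 76, 75, 75, 76, 76, 79, 83, 87, 93, 106, 112, 111, 112, 114, 115, 116, 116, 116, 116, 115, 115, 116, 116, 116, 115, 116]
t: 10.75
eef_pos: [0.5704, 0.1964, 0.2533]
ee_rot: [3.141, 0.0, -0.0]
force: [0.5, 0.1, 0.8]
width: 0.014
gripper_force: 25.0
[0.57040314 0.19639061 0.2533022 ]
scene slot [([417.5, 356.0], 0.7)]
scene blade_tip [([247.3, 164.9], 0.77), ([422.6, 349.7], 0.75)]
scene blade_grip [([244.9, 117.0], 0.88), ([436.4, 316.2], 0.7)]
[421 348]
slot est [418.6643484 356.0069343] crop org [361 278]
side slot [([277.8, 334.9], 0.63)]
side blade_tip [([277.9, 325.4], 0.8), ([393.4, 198.3], 0.45)]
side blade_grip [([272.4, 278.8], 0.79), ([305.6, 282.7], 0.34)]
[276 326]
slot est [276.54960306 337.2144654 ] crop org [216 256][ WARN:0@2.938] global loadsave.cpp:1063 imwrite_ Unsupported depth image for selected encoder is fallbacked to CV_8U.
```

View pics/crop2.png

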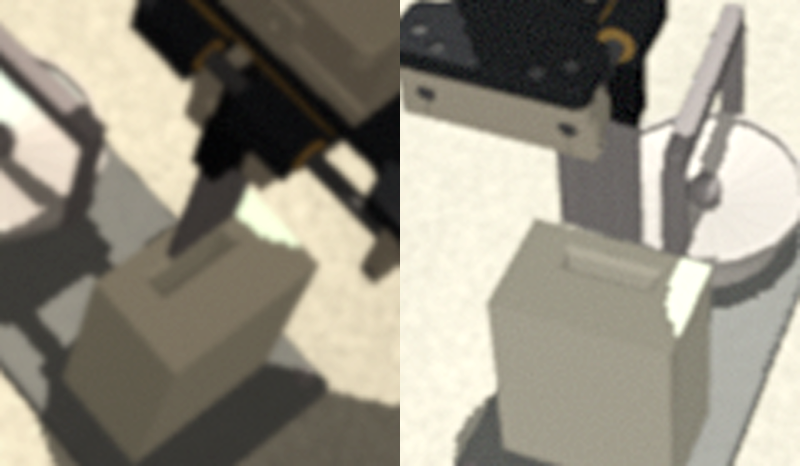

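The crop shows the blade hanging upright just above the slot: slot centre at scene (418,356) and side (277,336), tip at scene (422.6,349.7) and side (277.9,325.4). Triangulating both the same way cancels the camera bias.

Run:
```python
from h import *
T=tri([ray("scene",[422.6,349.7]),ray("side",[277.9,325.4])]);G=tri([ray("scene",[436.4,316.2]),ray("side",[272.4,278.8])])
print("tip",T,"grip",G)
# slot from crop outlines: scene corners inner, side corners
for cam,org,off,pts in(("scene",(361,278),0,[(152,288),(172,297),(240,240),(218,233)]),("side",(216,256),400,[(566,245),(562,268),(655,288),(660,266)])):
    q=[(org[0]+(x-off)/3.333,org[1]+y/3.333) for x,y in pts]; m=np.mean(q,0)
    print(cam,m,atz(cam,m,.127))
print(atz("scene",[417.5,355.9],.127),atz("side",[277.6,335.5],.127))
for cam,p in(("scene",[422.6,349.7]),("side",[277.9,325.4])): print(atz(cam,p,.156))
```

```text
tip (array([0.56874765, 0.19704176, 0.15258774]), [2.5, 2.5]) grip (array([0.5714069 , 0.19888063, 0.2537289 ]), [1.0, 1.0])
scene [419.65586559 357.35793579] [0.57031914 0.19956117 0.127     ]
side [279.23132313 336.0330033 ] [0.56691024 0.1934456  0.127     ]
[0.57131545 0.19580212 0.127     ] [0.56971325 0.19327121 0.127     ]
[0.57221585 0.20006727 0.156     ]
[0.56669614 0.19699212 0.156     ]
```

```bash
python3 -m handwheel '[{"delta_pos":[0.02,-0.08,-0.3],"dr":[0,0,0]},{"delta_pos":[0,0,-0.3],"dr":[0,0,0]},{"delta_pos":[0,0,-0.2],"dr":[0,0,0]},{"delta_pos":[0,0,-0.2],"dr":[0,0,0]},{"delta_pos":[0,0,0],"dr":[0,0,0]}]'; python3 -m handwheel '[{"delta_pos":[0,0,-0.1],"dr":[0,0,0]},{"delta_pos":[0,0,-0.1],"dr":[0,0,0]},{"delta_pos":[0,0,0],"dr":[0,0,0]}]'
```

```text
t: 11.65
eef_pos: [0.5711, 0.1946, 0.2228]
ee_rot: [-3.141, -0.001, -0.0]
force: [-0.2, 0.5, -0.6]
width: 0.0138
gripper_force: 25.0
t: 11.95
eef_pos: [0.5706, 0.1945, 0.2161]
ee_rot: [-3.142, 0.001, -0.0]
force: [1.0, 1.8, -1.8]
width: 0.0135
gripper_force: 25.0
```

```bash
python3 -m handwheel '[{"delta_pos":[0,0.01,-0.2],"dr":[0,0,0]},{"delta_pos":[0,0.01,-0.2],"dr":[0,0,0]},{"delta_pos":[0,0,-0.2],"dr":[0,0,0]},{"delta_pos":[0,0,-0.2],"dr":[0,0,0]},{"delta_pos":[0,0,-0.2],"dr":[0,0,0]},{"delta_pos":[0,0,0],"dr":[0,0,0]}]'; python3 -m handwheel '[{"delta_pos":[0,0,-0.15],"dr":[0,0,0]},{"delta_pos":[0,0,-0.15],"dr":[0,0,0]},{"delta_pos":[0,0,-0.1],"dr":[0,0,0]},{"delta_pos":[0,0,0],"dr":[0,0,0]}]'
```

```text
t: 12.55
eef_pos: [0.5705, 0.1948, 0.1858]
ee_rot: [3.141, 0.001, -0.0]
force: [-0.5, 1.6, -1.3]
width: 0.0137
gripper_force: 25.0
t: 12.95
eef_pos: [0.5706, 0.1948, 0.1745]
ee_rot: [3.141, 0.001, -0.0]
force: [-0.1, 0.2, -1.1]
width: 0.0142
gripper_force: 25.0
```

```bash
python3 -m handwheel '[{"delta_pos":[0,0,-0.1],"dr":[0,0,0]},{"delta_pos":[0,0,-0.08],"dr":[0,0,0]},{"delta_pos":[0,0,0],"dr":[0,0,0]}]'; python3 -m handwheel '[{"delta_pos":[0,0,-0.07],"dr":[0,0,0]},{"delta_pos":[0,0,0],"dr":[0,0,0]}]'
```

```text
t: 13.25
eef_pos: [0.5707, 0.1948, 0.1693]
ee_rot: [3.141, 0.001, -0.0]
force: [-0.4, -0.1, -1.9]
width: 0.0136
gripper_force: 25.0
t: 13.45
eef_pos: [0.571, 0.195, 0.1676]
ee_rot: [-3.142, -0.0, -0.0]
force: [0.0, 0.8, 0.1]
width: 0.0139
gripper_force: 25.0
```

```bash
python3 -m handwheel '[{"delta_pos":[0,0,-0.05],"dr":[0,0,0]},{"delta_pos":[0,0,0],"dr":[0,0,0]}]'; python3 -m handwheel '[{"delta_pos":[0,0,-0.05],"dr":[0,0,0]},{"delta_pos":[0,0,0],"dr":[0,0,0]}]'
```

```text
t: 13.65
eef_pos: [0.5712, 0.195, 0.1674]
ee_rot: [-3.141, -0.001, 0.0]
force: [-3.3, -0.8, 7.4]
width: 0.014
gripper_force: 25.0
t: 13.85
eef_pos: [0.5717, 0.195, 0.1672]
ee_rot: [-3.141, -0.003, 0.001]
force: [-4.8, -0.8, 15.0]
width: 0.0138
gripper_force: 25.0
```

The blade has bottomed at TCP z 0.167, as expected for home. Relieve, release partway, rise.

```bash
python3 -m handwheel '[{"delta_pos":[0,0,0.09],"dr":[0,0,0]},{"delta_pos":[0,0,0],"dr":[0,0,0]}]'; python3 -m handwheel '[{"delta_pos":[0,0,0],"dr":[0,0,0]},{"delta_pos":[0,0,0],"dr":[0,0,0]},{"delta_pos":[0,0,0],"dr":[0,0,0]},{"delta_pos":[0,0,0],"dr":[0,0,0]}]' 0.2; python3 -m handwheel '[{"delta_pos":[0,0,0.3],"dr":[0,0,0]},{"delta_pos":[0,0,0.8],"dr":[0,0,0]},{"delta_pos":[0,0,1],"dr":[0,0,0]},{"delta_pos":[0,0,1],"dr":[0,0,0]},{"delta_pos":[0,-1,0.7],"dr":[0,0,-8.5]},{"delta_pos":[0,-1,0],"dr":[0,0,-8.5]},{"delta_pos":[0,-1,0],"dr":[0,0,-8.5]},{"delta_pos":[0,-1,0],"dr":[0,0,-8.5]},{"delta_pos":[0,-0.5,0],"dr":[0,0,-8.5]},{"delta_pos":[0,0,0],"dr":[0,0,-8.5]}]'
python3 -m handwheel '[{"delta_pos":[0,0,0],"dr":[0,0,-8.5]},{"delta_pos":[0,0,0],"dr":[0,0,-8.5]},{"delta_pos":[0,0,0],"dr":[0,0,-8.5]},{"delta_pos":[0,0,0],"dr":[0,0,-8.5]},{"delta_pos":[0,0,0],"dr":[0,0,-5]},{"delta_pos":[0,0,0],"dr":[0,0,0]},{"delta_pos":[0,0,0],"dr":[0,0,0]}]' 0
python3 - <<'E'
from h import *
c=calibration("wrist"); save("wrist","w4.png")
print(get_state()["eef_pos"],get_state()["ee_rot"])
for q,z in [("seat",.03),("lens",.1),("dish_bar",.124),("blade_grip",.1645),("ball_center",.045)]:
    print(q,[(np.round(d["location"]).tolist(),round(d["conf"],2),np.round(atz("wrist",d["location"],z,c),4)) for d in mark_of("wrist",q)])
G=[]
for cam in("scene","side"):
    save(cam,cam+"4.png")
    for q in("dish_bar","blade_grip"):
        print(cam,q,[(np.round(d["location"],1).tolist(),round(d["conf"],2)) for d in mark_of(cam,q)])
E
```

```text
t: 14.05
eef_pos: [0.571, 0.1951, 0.1676]
ee_rot: [-3.141, -0.001, -0.0]
force: [-0.1, 0.0, -0.3]
width: 0.0137
gripper_force: 25.0
t: 14.45
eef_pos: [0.5709, 0.1949, 0.167]
ee_rot: [3.141, 0.0, -0.0]
force: [-0.7, -0.0, -1.0]
width: 0.034
gripper_force: 0.0
t: 15.45
eef_pos: [0.5708, 0.058, 0.2823]
ee_rot: [-3.141, -0.0, -0.898]
force: [0.4, 0.7, -0.6]
width: 0.035
gripper_force: 0.0
t: 16.15
eef_pos: [0.5709, 0.0599, 0.2817]
ee_rot: [-3.141, 0.0, -1.568]
force: [0.2, -0.4, -0.5]
width: 0.044
gripper_force: 0.0
[0.57094471 0.05993849 0.28163944] [-3.14119824e+00  1.12364001e-04 -1.56834745e+00]
seat []
lens []
dish_bar [([580.0, 241.0], 0.66, array([0.3507, 0.0675, 0.124 ])), ([318.0, 239.0], 0.64, array([0.5669, 0.0667, 0.124 ]))]
blade_grip [([318.0, 404.0], 0.91, array([0.5663, 0.1931, 0.1645]))]
ball_center [([322.0, 215.0], 0.38, array([0.5622, 0.0631, 0.045 ]))]
scene dish_bar [([456.2, 234.3], 0.79), ([361.8, 298.2], 0.62), ([418.6, 354.2], 0.58)]
scene blade_grip [([426.7, 342.8], 0.86), ([245.3, 120.4], 0.86)]
side dish_bar [([309.6, 282.5], 0.9), ([430.8, 312.2], 0.8)]
side blade_grip [([399.8, 151.0], 0.86)]
```

View pics/w4.png

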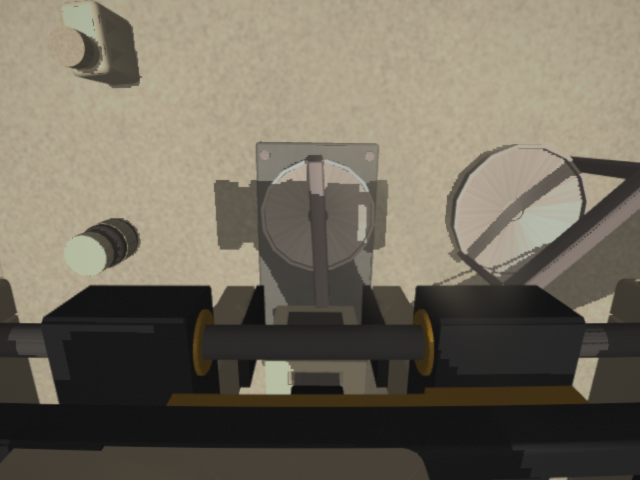

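w4 shows the bar top running from about (316,165) to (321,300), with ball and dish underneath. The blade grip is at (318,390) in the reader. The big dish is well to the right.

Run:
```python
from h import *
c=calibration("wrist")
g=cv2.cvtColor(cv2.imread("pics/w4.png"),6)
for r in (175,235,280): print(r,g[r,300:340].tolist())
for p in((316,157),(316,165),(318,239),(321,300)):print(p,atz("wrist",p,.133,c))
print(tri([ray("scene",[361.8,298.2]),ray("side",[309.6,282.5])]),tri([ray("scene",[363.5,297]),ray("side",[307.3,284]),ray("wrist",[318,239],c)]))
```

```text
175 [171, 172, 173, 171, 170, 166, 136, 89, 93, 115, 133, 140, 142, 143, 144, 145, 146, 146, 148, 149, 149, 141, 124, 117, 144, 163, 166, 167, 167, 165, 163, 161, 161, 163, 164, 165, 165, 164, 162, 161]
235 [93, 94, 95, 96, 97, 98, 98, 98, 98, 96, 94, 79, 63, 65, 68, 69, 69, 70, 70, 71, 71, 71, 72, 71, 70, 67, 76, 89, 95, 96, 97, 99, 99, 97, 96, 96, 96, 96, 96, 96]
280 [65, 65, 65, 65, 65, 65, 65, 65, 65, 63, 64, 63, 63, 60, 60, 66, 68, 70, 70, 70, 70, 71, 71, 71, 72, 71, 70, 66, 62, 62, 64, 63, 63, 63, 63, 63, 64, 63, 63, 64]
(316, 157) [0.56897832 0.00121645 0.133     ]
(316, 165) [0.56895955 0.0070475  0.133     ]
(318, 239) [0.56720391 0.06413122 0.133     ]
(321, 300) [0.56448332 0.11616802 0.133     ]
(array([0.56580856, 0.05761646, 0.11459135]), [3.8, 3.8]) (array([0.56673727, 0.06533981, 0.12213091]), [2.0, 1.9, 1.7])
```

```bash
python3 -m handwheel '[{"delta_pos":[-0.15,0.15,-0.6],"dr":[0,0,2.4]},{"delta_pos":[0,0,-0.9],"dr":[0,0,0]},{"delta_pos":[0,0,-0.9],"dr":[0,0,0]},{"delta_pos":[0,0,-0.9],"dr":[0,0,0]},{"delta_pos":[0,0,-0.8],"dr":[0,0,0]},{"delta_pos":[0,0,-0.6],"dr":[0,0,0]},{"delta_pos":[0,0,-0.5],"dr":[0,0,0]},{"delta_pos":[0,0,0],"dr":[0,0,0]}]' 0.2
python3 -m handwheel '[{"delta_pos":[0,0,0],"dr":[0,0,0]},{"delta_pos":[0,0,0],"dr":[0,0,0]},{"delta_pos":[0,0,0],"dr":[0,0,0]},{"delta_pos":[0,0,0],"dr":[0,0,0]},{"delta_pos":[0,0,0],"dr":[0,0,0]},{"delta_pos":[0,0,0],"dr":[0,0,0]},{"delta_pos":[0,0,0],"dr":[0,0,0]}]' 1 8
python3 -m handwheel '[{"delta_pos":[0,0,0],"dr":[0,0,0]},{"delta_pos":[0,0,0],"dr":[0,0,0]},{"delta_pos":[0,0,0],"dr":[0,0,0]},{"delta_pos":[0,0,0],"dr":[0,0,0]}]' 1 35
```

```text
t: 17.55
eef_pos: [0.5651, 0.064, 0.1231]
ee_rot: [3.138, -0.001, -1.529]
force: [-0.5, 0.4, -1.2]
width: 0.0353
gripper_force: 0.0
t: 18.25
eef_pos: [0.5668, 0.0646, 0.1261]
ee_rot: [-3.14, 0.0, -1.529]
force: [-1.3, 1.0, 5.5]
width: 0.012
gripper_force: 8.0
t: 18.65
eef_pos: [0.5668, 0.0646, 0.1261]
ee_rot: [-3.14, 0.0, -1.529]
force: [-1.7, 2.0, 6.6]
width: 0.0117
gripper_force: 35.0
```

```bash
python3 -m handwheel '[{"delta_pos":[0,0,0.05],"dr":[0,0,0]},{"delta_pos":[0,0,0.1],"dr":[0,0,0]},{"delta_pos":[0,0,0.15],"dr":[0,0,0]},{"delta_pos":[0,0,0.2],"dr":[0,0,0]},{"delta_pos":[0,0,0.2],"dr":[0,0,0]},{"delta_pos":[0,0,0.2],"dr":[0,0,0]},{"delta_pos":[0,0,0.2],"dr":[0,0,0]},{"delta_pos":[0,0,0.2],"dr":[0,0,0]},{"delta_pos":[0,0,0.2],"dr":[0,0,0]},{"delta_pos":[0,0,0.15],"dr":[0,0,0]}]'
python3 -m handwheel '[{"delta_pos":[0,0,0.1],"dr":[0,0,0]},{"delta_pos":[0,0,0.08],"dr":[0,0,0]},{"delta_pos":[0,0,0],"dr":[0,0,1]},{"delta_pos":[0,0,0],"dr":[0,0,1.5]},{"delta_pos":[0,0,0],"dr":[0,0,2]},{"delta_pos":[0,0,0],"dr":[0,0,2.5]},{"delta_pos":[0,0,0],"dr":[0,0,3]},{"delta_pos":[0,0,0],"dr":[0,0,3]},{"delta_pos":[0,0,0],"dr":[0,0,3]},{"delta_pos":[0,0,0],"dr":[0,0,3]}]'
```

```text
t: 19.65
eef_pos: [0.5665, 0.0645, 0.1754]
ee_rot: [-3.141, 0.0, -1.529]
force: [0.2, -0.2, -2.7]
width: 0.0118
gripper_force: 35.0
t: 20.65
eef_pos: [0.5662, 0.0644, 0.1798]
ee_rot: [3.141, 0.0, -1.194]
force: [-0.3, -0.1, -2.1]
width: 0.0119
gripper_force: 35.0
```

```bash
python3 -m handwheel '[{"delta_pos":[0,0,0],"dr":[0,0,3.5]},{"delta_pos":[0,0,0],"dr":[0,0,3.5]},{"delta_pos":[0,0,0],"dr":[0,0,3.5]},{"delta_pos":[0,0,0],"dr":[0,0,3.5]},{"delta_pos":[0,0,0],"dr":[0,0,3.5]},{"delta_pos":[0,0,0],"dr":[0,0,3.5]},{"delta_pos":[0,0,0],"dr":[0,0,3.5]},{"delta_pos":[0,0,0],"dr":[0,0,3.5]},{"delta_pos":[0,0,0],"dr":[0,0,3.5]},{"delta_pos":[0,0,0],"dr":[0,0,3.5]}]'
python3 -m handwheel '[{"delta_pos":[0,0,0],"dr":[0,0,3.5]},{"delta_pos":[0,0,0],"dr":[0,0,3.5]},{"delta_pos":[0,0,0],"dr":[0,0,3.5]},{"delta_pos":[0,0,0],"dr":[0,0,3.5]},{"delta_pos":[0,0,0],"dr":[0,0,3.5]},{"delta_pos":[0,0,0],"dr":[0,0,3.5]},{"delta_pos":[0,0,0],"dr":[0,0,3.5]},{"delta_pos":[0,0,0],"dr":[0,0,3]},{"delta_pos":[0,0,0],"dr":[0,0,3]},{"delta_pos":[0,0,0],"dr":[0,0,2]}]'
python3 -m handwheel '[{"delta_pos":[0,0,0],"dr":[0,0,1]},{"delta_pos":[0,0,0],"dr":[0,0,0]},{"delta_pos":[0,0,0],"dr":[0,0,0]},{"delta_pos":[0,0,0],"dr":[0,0,0]},{"delta_pos":[0,0,0],"dr":[0,0,0]}]'
python3 - <<'E'
from h import *
print(get_state()["eef_pos"],get_state()["ee_rot"])
ims=[]
R={}
for cam,o in(("scene",(300,240)),("side",(230,230))):
    f=save(cam,cam+"5.png"); ims.append(cv2.resize(f[o[1]:o[1]+160,o[0]:o[0]+133,::-1],(400,481),interpolation=cv2.INTER_CUBIC))
    for q in("ball_center","dish_mid","dish_bar","lens","dish","blade_grip"):
        m=mark_of(cam,q);print(cam,q,[(np.round(d["location"],1).tolist(),round(d["conf"],2)) for d in m])
        if m: R.setdefault(q,[]).append(ray(cam,m[0]["location"]))
for q in R:
    if len(R[q])==2: p,e=tri(R[q]);print(q,p.round(4),e)
cv2.imwrite("pics/crop5.png",np.hstack(ims))
E
```

```text
t: 21.65
eef_pos: [0.5663, 0.0644, 0.1798]
ee_rot: [3.141, 0.0, -0.583]
force: [-0.3, 0.3, -2.7]
width: 0.0122
gripper_force: 35.0
t: 22.65
eef_pos: [0.5662, 0.0644, 0.1798]
ee_rot: [3.141, 0.001, -0.016]
force: [0.7, 0.1, -2.2]
width: 0.0117
gripper_force: 35.0
t: 23.15
eef_pos: [0.5664, 0.0644, 0.1802]
ee_rot: [3.142, -0.0, -0.002]
force: [-0.1, 0.1, -2.6]
width: 0.0118
gripper_force: 35.0
[0.56642217 0.06442111 0.18016211] [ 3.14157960e+00 -4.28731799e-05 -2.08024524e-03]
scene ball_center [([364.8, 301.1], 0.68)]
scene dish_mid [([361.9, 308.3], 0.97), ([443.2, 274.5], 0.78)]
scene dish_bar [([367.4, 278.6], 0.95), ([272.7, 199.3], 0.4)]
scene lens [([406.0, 351.3], 0.73)]
scene dish [([360.6, 312.0], 0.79), ([446.2, 275.2], 0.72)]
scene blade_grip [([244.8, 119.0], 0.68)]
side ball_center [([304.9, 290.4], 0.63)]
side dish_mid [([303.2, 294.2], 0.74), ([420.3, 354.4], 0.59)]
side dish_bar [([306.0, 260.6], 0.85), ([431.3, 312.0], 0.6)]
side lens [([281.8, 338.6], 0.87)]
side dish [([418.8, 361.1], 0.95), ([308.1, 295.3], 0.85)]
side blade_grip [([274.5, 319.5], 0.84), ([397.0, 150.0], 0.69)]
ball_center [0.5671 0.0679 0.1099] [1.6, 1.6]
dish_mid [0.5719 0.0681 0.0964] [0.7, 0.7]
dish_bar [0.5675 0.0645 0.1757] [0.0, 0.0]
lens [0.5693 0.1743 0.1002] [2.1, 2.1]
dish [ 0.3748 -0.113  -0.2821] [42.5, 42.5]
blade_grip [0.6202 0.0423 0.2886] [201.6, 201.6]
```

View pics/crop5.png

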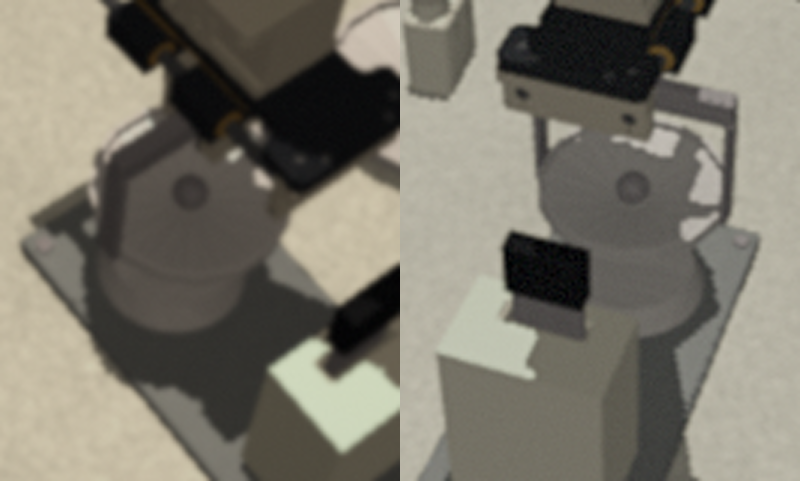

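The crop shows the dish hanging with its bar along station x and the ball in the middle (scene (363.2,303.2), side (307.8,292.2)). The blade stands in the reader. Now the ball height and levelness.

Run:
```python
from h import *
print("ball",tri([ray("scene",[363.2,303.2]),ray("side",[307.8,292.2])]))
print("lens",tri([ray("scene",[406,351.3]),ray("side",[281.8,338.6])]))
print("moment",get_state()["moment"])
b=np.array([.5664,.0644,.178])
for cam in("scene","side"):
    print(cam,"ball exp",proj(cam,b-[0,0,.079]))
    # predicted rim ellipse (z = under+21, r=56) and bar corners for a level dish
    f=cv2.imread(f"pics/{cam}5.png")
    S=5; big=cv2.resize(f,None,fx=S,fy=S,interpolation=cv2.INTER_CUBIC)
    for z,col in((-.073,(0,255,0)),):
        pts=np.array([proj(cam,b+[.056*np.cos(t),.056*np.sin(t),z])*S+S/2-.5 for t in np.linspace(0,6.283,80)]).astype(int); cv2.polylines(big,[pts],True,col,1)
    for y in(-.006,.006):
        for z in (-.009,.009):
            cv2.line(big,*[tuple(int(v) for v in proj(cam,b+[x,y,z])*S+S/2-.5) for x in(-.06,.06)],(0,0,255),1)
    u=proj(cam,b-[0,0,.05])*S; x0=int(u[0])-200;y0=int(u[1])-270
    globals()[cam]=big[y0:y0+540,x0:x0+400]
cv2.imwrite("pics/crop6.png",np.hstack([scene,side]))
```

```text
ball (array([0.56502958, 0.06283586, 0.09881893]), [0.6, 0.6])
lens (array([0.5692772 , 0.17426379, 0.10024775]), [2.1, 2.1])
moment [-0.08370561  0.025233    0.0604915 ]
scene ball exp [363.16195246 303.83770651]
side ball exp [306.54846296 292.79829635]
```

View pics/crop6.png

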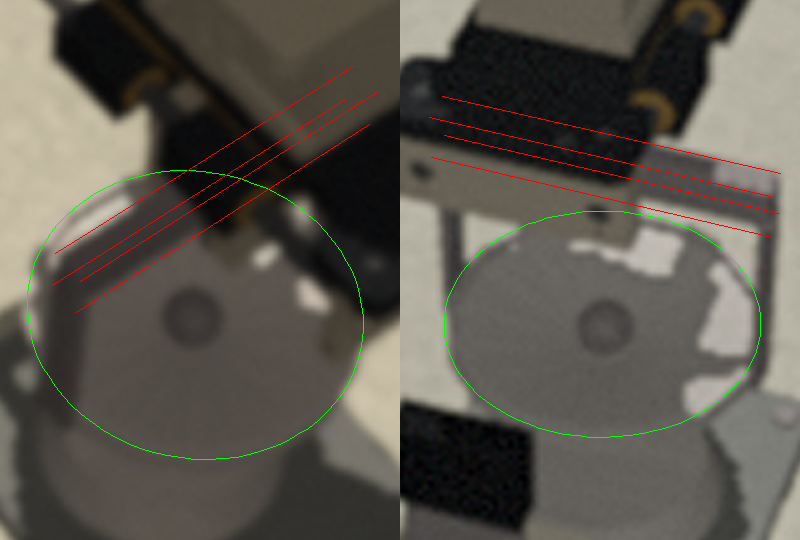

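The overlay fits a level dish in both views (rim ellipse and bar lines agree within about 1–2 px). The ball is at z ≈ 0.099, so I add 0.9 mm, settle and hand in.

```bash
python3 -m handwheel '[{"delta_pos":[0,0,0.03],"dr":[0,0,0]},{"delta_pos":[0,0,0],"dr":[0,0,0]},{"delta_pos":[0,0,0],"dr":[0,0,0]},{"delta_pos":[0,0,0],"dr":[0,0,0]},{"delta_pos":[0,0,0],"dr":[0,0,0]},{"delta_pos":[0,0,0],"dr":[0,0,0]},{"delta_pos":[0,0,0],"dr":[0,0,0]}]'; python3 -c "
from station import job_done
print(job_done())"
```

```text
t: 24.55
eef_pos: [0.5664, 0.0644, 0.181]
ee_rot: [-3.142, 0.0, -0.002]
force: [0.7, -0.2, -3.3]
width: 0.0119
gripper_force: 35.0
the job is handed in; nothing more can be done
None
```

I handed the job in at about 24.6 s: the blade is home in the reader and released, and the arm is holding the dish level above its seat, turned a quarter turn, with the ball centred at lens height (about 0.1 m); the judge's verdict was not shown.

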